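# Hook the lost sensor housing out from under the press guard and level the pair balance

### The arm

A 7-joint arm with a two-finger parallel gripper is mounted at the origin on the work surface. World frame = base frame: x ahead of the robot, y to its left, z up, the work surface at z = 0. Lengths are in m, angles in rad, forces in N, time in s.
With the tool pointing down it reaches from about 0.425 to 0.875 m from the base axis. Payload 4.7 kg.
Tool frame: the origin (TCP) lies where the fingers leave the gripper's body, on its centre line; the fingertips stand 70 mm ahead of it and the grasp point (between the pads) lies 51 mm ahead of it; z points along the fingers, y is the line along which they close (so a half turn about z gives the same grasp; the last joint's range is limited). The gripper opens to 87 mm and grips with 3 to 60 N. Pads are 19 mm wide; open, the fingers measure 117 mm over their backs; the gripper's body (75 mm by 190 mm) begins 51 mm behind the grasp point.
Start: joints at [-1.183, 0.321, -0.07, 1.45, 0.023, 1.371, -0.057], TCP at [0.237, 0.605, 0.292] pointing down, gripper open.
Joint ranges: [-2.86, 2.86], [-0.3, 2.09], [-1.38, 1.24], [0.06, 2.45], [-1.56, 4.7], [0.09, 2.05], [-2.69, 2.69]. Speed limits (rad/s): [2.57, 2.57, 3.14, 3.14, 3.14, 3.14, 3.14].

### API

Orientations are given as a rotation vector (axis times angle).
In Python, from bench import get_state, get_image, get_calibration, close_job gives the robot as it stands.
- The arm moves only by the tool send_rows, never from a script. Its argument "rows" is a list of rows, each an object of numbers: "hand": the finger opening in mm, from 0 to 87; "x", "y", "z": the shift along the world's x, y, z in mm; "roll": the turn about the world's z in degrees. A call has 1 to 10 rows; each row shifts and turns the commanded pose from where the row before left it; what a row does not reach is not made up. A row lasts 1/10 s, in which the tool goes at most 50 mm and 8.59 degrees, less where a joint would pass 70% of its speed; a pose out of reach is approached as far as the arm can. A call is refused whole if a number of a shift passes 50 or a number of a turn 8.59, either way. A call with a gripper value outside its range is refused whole. The fingers move at their own pace and stop on an object; "force" is the grip in N (left out, the last holds). Time passes only in rows, so rows that do not move let the fingers close. It gives the time, the measured TCP pose, the force, the opening and the grip force at its end, in the units of the state.
- get_state(): the state, without advancing time (a new reading comes with each control period).
- get_image(name): name is "side" or "top" or "wrist"; returns the picture (480x640x3 uint8, blue, green, red); there is no depth.
- get_calibration(name): a dict with "mtx" (3x3 intrinsics, pixels), "D" ([k1, k2, p1, p2, k3] as OpenCV has them; the pictures are not rectified), "world_from_camera" (4x4, takes a point from camera to world coordinates). Camera axes: x right, y down, z forward; pixel columns grow to the right and rows downward; lengths in m; the calibration is good to about 2 mm. A picture is of the moment at which its call begins: read the wrist's pose just before it. get_calibration takes no time and is no camera call; for the wrist camera it gives the pose at the moment of the call.
- close_job(): hands the job in; it is judged then, once.
The state is a dict: "time": time; "joint_positions": joint angles; "qd": joint speeds; "joint_torque": joint torques, N m; "position": TCP position; "tool_rot": TCP orientation; "ft_force": force on the tool from outside, world axes, zero at the start; "torque": the same for the moment, N m; "grip_width": opening from 0.0 (shut) to 1.0 (fully open); "grip_force": force on a finger pad.
Only numpy, scipy, OpenCV 4.12 (cv2) and the standard library are available. Lean on these libraries where they do the work, as an engineer would, in place of code of your own. Each camera call takes 0.05 s, during which the arm holds its last target. There are 200 camera calls.

### The job

One brass sensor housing has ended up under the fixed clear guard of the bench press, where fingers must not touch it: use the red-handled hooked rod to draw it out through the open mouth, keeping it upright on the bench until it is fully clear, then lay the rod flat on the bench. Stand the housing upright in the empty pan of the small rocking balance, so that it pairs with the brass housing already in the other pan and the beam rests level. Let go of everything, do not take or topple the paired housing or knock it out of its pan, and leave the steel housing where it is.

Things in the scene. Friction and masses are not known exactly. Their poses are not given: they have to be found in the camera images.
- guard: Fixed clear tunnel with yellow edges, closed at its end by a bench press 220 mm high. Origin: middle of the open mouth, at bench level; +y points into the tunnel, x across, z up. Inside 220 mm wide (x -110 to 110), 190 mm deep, 65 mm high; the roof and its edging reach up to 73 mm. Walls 4 mm; outside, flanges 4 mm high reach to x = +-134 mm. Its floor is the bench itself, no sill.
- rod_grip (a point): Centre of the red handle of the loose hooked rod (0.13 kg), 17 mm above its underside. Rod axes: +x from handle to hook, z up. Handle 100 mm long (x -50 to 50), 20 wide (y), 34 high. Steel shank 8 mm thick, centre line 12 mm above the underside, runs to x = 240 mm; there the hook, as thick, turns to y = -48 mm, then returns 11 mm towards the handle. Lying, it clears the bench by 8 mm.
- rod_hook (a point): Middle of the hook's cross bar, on the rod's x = 240 mm, y = -24 mm line, 12 mm above the bench when the rod lies flat. Axes as the rod's.
- housing_mid (a point): Centre of the lost brass sensor housing, standing upright on the bench under the guard, 55 to 105 mm in from the mouth, 10 to 50 mm on the +x side of its middle: cylinder 32 mm in diameter, 38 mm high (the top 8 mm a black cap 29 mm across), 0.17 kg. The point is on its axis, 19 mm above its underside; z along its axis.
- rocker: Fixed round dark foot (96 mm across) of the rocking balance; cheeks 50 mm high. Origin at bench level in the middle of the foot. The beam lies along its y axis: the pan on +y is empty, the pan on -y holds the other brass housing. Hinge along x, 40 mm above the bench.
- beam (a joint): Tilt of the beam in rad, 0 = level; positive raises the +y (empty) pan. Stops at +-0.12; it starts near +0.12, weighed down by the housing in the other pan. Light centring spring (0.6 N m/rad): two equal housings standing in the middles of the pans bring it level.
- empty_pan (a point): Centre of the inner floor of the empty blue pan, 85 mm from the hinge along the beam, 48 mm above the bench when level (about 10 mm more at the start). Round pan, inside diameter 48 mm, outside 56 mm, rim 5 mm above the inner floor. Its x and y axes are the beam's.
- loaded_pan (a point): Centre of the inner floor of the other blue pan, the same size, 85 mm on the -y side of the hinge.
- twin_mid (a point): Centre of the matching brass housing that stands in the loaded pan; same shape, size and mass as the lost one, the point 19 mm above its underside, z along its axis. It must stay there.
- steel_one_mid (a point): Centre of a steel (silver) housing of the same shape standing on the bench, not part of the pair; leave it alone. 32 mm in diameter, 38 mm high, the point 19 mm above the bench.
Mind the look-alikes: they are no part of the job. What is shaped like the rocker but green is not meant.

How it is judged:
By the outcome, as a careful person would: the job done as asked, in the order asked, and still so for the second after the job is handed in, with the robot touching nothing.
It also fails if it takes over 66 s, if anything falls off the work surface, if the arm or the gripper's body presses on something with over 40 N, if the wrist force passes 120 N, or if a joint passes its speed limit or range.

## Working session

There is one attempt and no reset: what is moved stays moved. The work goes in short steps, Python scripts to look and compute and a tool call to move; the robot and the scene stay as the last step left them, time stands still between calls to the robot, and variables do not carry over. Pictures are saved under pics/ and viewed, at most 13 in all, crops included, and the job is handed in when it is done.

Besides the shell and the picture viewer there is one more tool, called as name(argument=value, ...), one argument or row to a line, values as JSON. send_rows: Moves the arm, as the interface text tells. Its arguments: {"type":"object","properties":{"rows":{"type":"array","items":{"type":"object","properties":{"hand":{"type":"number"},"x":{"type":"number"},"y":{"type":"number"},"z":{"type":"number"},"roll":{"type":"number"}}}},"force":{"type":"number"}},"required":["rows"]}

```bash
mkdir -p pics; cat > h.py <<'E'
import numpy as np, cv2
from bench import *
def ray(c,uv):
    p=cv2.undistortPoints(np.array([[uv]],float),np.array(c["mtx"]),np.array(c["D"]))[0,0]
    T=np.array(c["world_from_camera"]); return T[:3,3],T[:3,:3]@np.array([p[0],p[1],1])
def onz(c,uv,z):
    o,d=ray(c,uv); return o+d*(z-o[2])/d[2]
def proj(c,P):
    T=np.linalg.inv(np.array(c["world_from_camera"])); 
    return cv2.projectPoints(np.array([P],float).reshape(-1,3),cv2.Rodrigues(T[:3,:3])[0],T[:3,3],np.array(c["mtx"]),np.array(c["D"]))[0][:,0]
def tri(a,b):
    (o1,d1),(o2,d2)=a,b
    A=np.stack([d1,-d2],1); s=np.linalg.lstsq(A,o2-o1,rcond=None)[0]
    p,q=o1+d1*s[0],o2+d2*s[1]; return (p+q)/2,np.linalg.norm(p-q)
E
python3 - <<'E'
from h import *
for n in("top","side"):
    i=get_image(n); cv2.imwrite(f"pics/{n}0.png",i); c=get_calibration(n); print(n,np.round(np.array(c["world_from_camera"]),3).tolist(),np.round(c["mtx"][0],0))
s=get_state();print(s)
E
```

```text
top [[0.009, -0.999, 0.047, 0.416], [-1.0, -0.008, 0.014, -0.068], [-0.014, -0.047, -0.999, 1.266], [0.0, 0.0, 0.0, 1.0]] [579.   0. 321.]
side [[0.801, -0.458, 0.384, 0.111], [-0.598, -0.617, 0.512, -0.569], [0.002, -0.64, -0.768, 0.836], [0.0, 0.0, 0.0, 1.0]] [436.   0. 316.]
{'time': 0.1, 'joint_positions': array([-1.18292128,  0.32172575, -0.07012632,  1.45150361,  0.0225997 ,
        1.37081775, -0.05687766]), 'qd': array([-0.00010474, -0.00189725, -0.00131   , -0.00245801,  0.00108322,
        0.00131453,  0.00099621]), 'joint_torque': array([-8.33757485e-05, -4.92571199e+01, -4.05656286e-01, -3.13401675e+01,
       -6.40909933e-02,  3.94037808e-02,  6.93749826e-05]), 'position': array([0.23721887, 0.60477658, 0.29131094]), 'tool_rot': array([-5.83532783e-01, -3.08668580e+00,  2.59260467e-03]), 'ft_force': array([ 0.41903377, -0.15594672, -0.43710838]), 'torque': array([-2.65910425e-02,  4.20386758e-05,  4.36985058e-02]), 'grip_force': 0.0, 'grip_width': 1.0012320348636894}
```

View pics/top0.png

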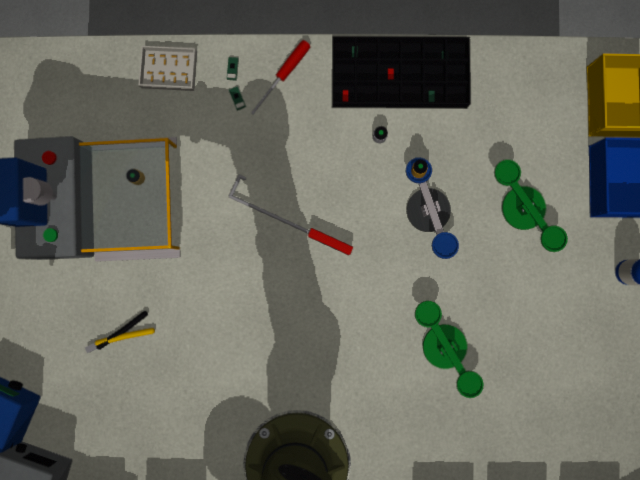

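View pics/side0.png

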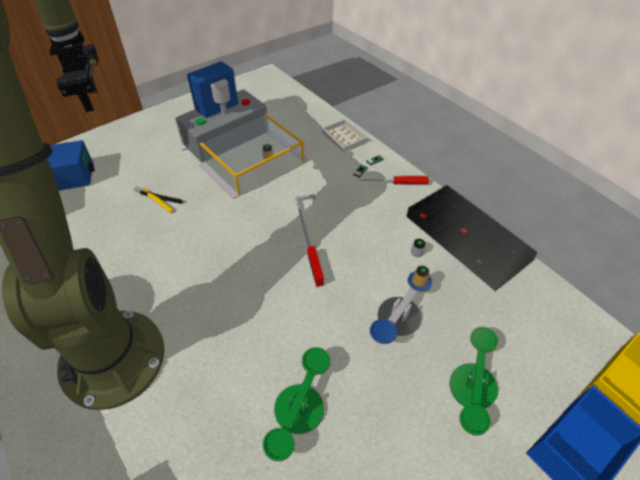

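The top view shows the guard at left with its mouth near column 170 (rows 140–250) and the lost housing at (134,176). The rod runs from its handle at (330,241) to its hook at (238,187). The blue balance has its empty pan at (445,245) and the twin at (420,168). The steel housing is at (380,133). The side view agrees.

```bash
cat > m.py <<'E'
from h import *
def blobs(img,lo,hi,amin=25):
    m=cv2.inRange(cv2.cvtColor(img,cv2.COLOR_BGR2HSV),lo,hi)
    n,l,s,c=cv2.connectedComponentsWithStats(m)
    return [(int(s[k,4]),c[k].round(1).tolist(),s[k,:4].tolist(),l==k) for k in range(1,n) if s[k,4]>=amin]
E
python3 - <<'E'
from m import *
for n in("top","side"):
    i=cv2.imread(f"pics/{n}0.png")
    for nm,lo,hi in(("red",(0,180,90),(6,255,255)),("yel",(15,150,90),(30,255,255)),("blue",(108,170,60),(122,255,255)),("brass",(8,80,50),(28,200,255)),):
        for b in blobs(i,lo,hi):
            pts=np.argwhere(b[3])[:,::-1].astype(np.float32); r=cv2.minAreaRect(pts)
            print(n,nm,b[:3],np.round(r[0],1),np.round(r[1],1),round(r[2],1))
i=cv2.imread("pics/top0.png"); a=cv2.resize(i[125:265,70:360],None,fx=2.75,fy=2.75,interpolation=cv2.INTER_CUBIC)
cv2.imwrite("pics/c1.png",a)
E
```

```text
top red (444, [293.1, 59.8], [277, 41, 33, 39]) [292.9  60. ] [10.5 44.8] 38.7
top red (31, [390.3, 71.3], [388, 69, 6, 6]) [390.5  71.5] [5. 5.] 90.0
top red (26, [345.0, 92.5], [343, 90, 5, 6]) [345.   92.5] [5. 4.] 90.0
top red (404, [330.0, 241.1], [309, 229, 44, 26]) [330.  241.1] [45.7  9.1] 24.4
top yel (2762, [621.2, 91.6], [601, 53, 39, 78]) [620.   91.5] [77. 38.] 90.0
top yel (925, [142.0, 196.0], [79, 138, 97, 115]) [125.6 194.7] [110.7  94. ] 87.5
top yel (37, [418.3, 174.4], [413, 169, 12, 9]) [417.4 173.9] [11.7  6.2] 20.0
top yel (313, [126.7, 335.6], [95, 328, 60, 18]) [124.4 335.9] [ 6.2 60.8] 77.8
top blue (2729, [622.2, 177.2], [591, 138, 49, 79]) [615. 177.] [78. 48.] 90.0
top blue (185, [417.9, 172.9], [407, 161, 24, 22]) [418.5 171.5] [21. 23.] 90.0
top blue (320, [13.0, 216.8], [0, 205, 42, 21]) [ 21.1 215.2] [41.8 18.7] 7.6
top blue (497, [444.9, 245.0], [433, 233, 25, 25]) [445. 245.] [24. 24.] 90.0
top blue (54, [637.6, 275.7], [634, 267, 6, 17]) [636.5 275. ] [16.  5.] 90.0
top blue (639, [6.8, 417.8], [0, 396, 21, 53]) [ 10. 422.] [52. 20.] 90.0
top brass
[... 1883 characters left out ...]
 113, 93]) [588.  445.6] [80.7 96.7] 42.9
side brass (11121, [69.2, 69.5], [0, 0, 142, 144]) [68.2 58.6] [152.3 111.3] 72.5
side brass (626, [261.2, 153.4], [199, 113, 106, 82]) [254.9 150.3] [64.5 94.1] 63.1
side brass (71, [160.8, 202.8], [145, 192, 29, 21]) [159.2 200.7] [33.2  6.9] 37.4
side brass (35, [13.8, 238.7], [9, 235, 13, 8]) [ 15.1 239.1] [11.9  6.5] 14.0
side brass (56, [28.2, 267.6], [20, 260, 17, 17]) [ 28.3 267.6] [14.9 12.5] 39.8
side brass (26, [39.7, 273.1], [34, 269, 13, 10]) [ 40.5 273.2] [ 5.3 13.9] 56.3
side brass (145, [419.2, 279.1], [413, 271, 15, 15]) [419.4 279.1] [13.6 12.8] 20.0
side brass (108, [606.1, 365.4], [580, 332, 60, 63]) [609.7 363.2] [ 5.2 85.5] 41.3
```

View pics/c1.png

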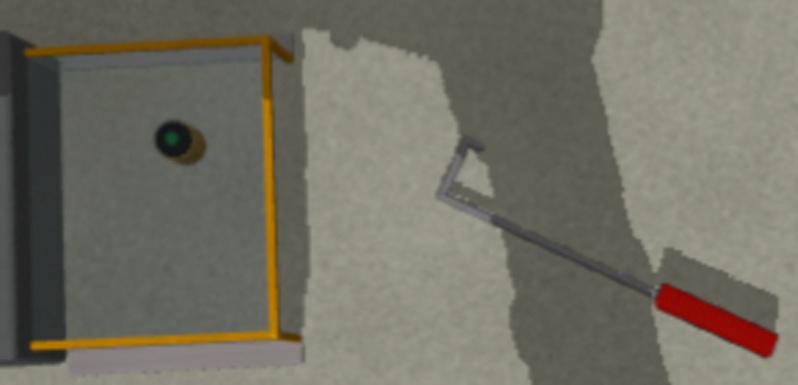

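```bash
python3 - <<'E'
from m import *
t=get_calibration("top");s=get_calibration("side")
f=lambda x,y:(70+(x+.5)/2.75-.5,125+(y+.5)/2.75-.5)
P={}
for n,uv,z in(("mA",f(267,40),.071),("mB",f(274,334),.071),("pA",f(291,60),0),("pB",f(299,342),0),("bA",f(27,52),.071),("bB",f(32,346),.071),("cap",f(174,139),.038),
 ("handle",(330,241.1),.034),("hcorner",f(441,193),.012),("hend",f(463,143),.012),("shankstart",f(655,292),.012),
 ("empty",(444.9,245),.062),("loaded",(418.5,171.5),.043),("steel",(380,132),.038)):
    P[n]=onz(t,uv,z); print(n,P[n].round(4))
for a,b in(("mA","mB"),("pA","pB"),("bA","mA"),("bB","mB"),("hcorner","shankstart"),("hend","hcorner"),("empty","loaded"),("handle","hcorner")):
    d=P[b]-P[a]; print(a,b,round(np.linalg.norm(d[:2]),4),np.degrees(np.arctan2(d[1],d[0])).round(1))
print("tri empty",tri(ray(t,(444.9,245)),ray(s,(382.3,330.3))))
print("tri handle",tri(ray(t,(330,241.1)),ray(s,(315.3,265.4))))
a=onz(t,(330,241.1),.034);b=onz(t,(330-np.cos(np.radians(24.4))*20,241.1-20*np.sin(np.radians(24.4))),.034);print("handle ang",np.degrees(np.arctan2(*(b-a)[1::-1])))
i=cv2.imread("pics/side0.png");cv2.imwrite("pics/c2.png",np.hstack([cv2.resize(i[100:210,190:320],None,fx=3,fy=3,interpolation=cv2.INTER_CUBIC),cv2.resize(i[240:350,360:490],None,fx=3,fy=3,interpolation=cv2.INTER_CUBIC)]))
st=get_state();R=cv2.Rodrigues(st["tool_rot"])[0];print("yaw of tool y",np.degrees(np.arctan2(R[1,1],R[0,1])))
E
```

```text
mA [0.6894 0.2745 0.071 ]
mB [0.4646 0.2637 0.071 ]
pA [0.6893 0.2747 0.    ]
pB [0.4612 0.263  0.    ]
bA [0.6801 0.4614 0.071 ]
bB [0.4539 0.4501 0.071 ]
cap [0.6183 0.3557 0.038 ]
handle [ 0.4798 -0.0703  0.034 ]
hcorner [0.5802 0.1487 0.012 ]
hend [0.6203 0.1319 0.012 ]
shankstart [ 0.5028 -0.0221  0.012 ]
empty [ 0.4722 -0.3092  0.062 ]
loaded [ 0.6291 -0.2572  0.043 ]
steel [ 0.7147 -0.1756  0.038 ]
mA mB 0.2251 -177.3
pA pB 0.2283 -177.1
bA mA 0.1872 -87.2
bB mB 0.1867 -86.7
hcorner shankstart 0.1876 -114.4
hend hcorner 0.0435 157.2
empty loaded 0.1652 18.3
handle hcorner 0.241 65.4
tri empty (array([ 0.47257455, -0.30897733,  0.06543196]), np.float64(0.001296896939120608))
tri handle (array([ 0.48196343, -0.07133527,  0.02103548]), np.float64(0.0036386298540381635))
handle ang 66.04698489678862
yaw of tool y 68.58933457472118
```

View pics/c2.png

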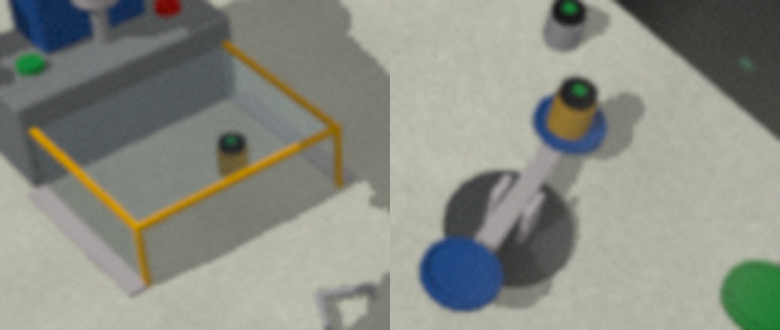

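The crops confirm the layout: the lost housing stands upright under the guard, and the empty blue pan is raised. My estimates are consistent with the sizes given. The housing is at guard (46, 85) mm, and the rod points at about 65.7°. I'm moving to the rod now.

send_rows(
  rows=[
    {"x": 19,"y": -27,"z": 3,"roll": -5,"hand": 87},
    {"x": 19,"y": -27,"z": 3,"roll": -5},
    {"x": 19,"y": -27,"z": 3,"roll": -5},
    {"x": 19,"y": -27,"z": 3,"roll": -5},
    {"x": 19,"y": -27,"z": 3,"roll": -5},
    {"x": 19,"y": -27,"z": 3,"roll": -5},
    {"x": 19,"y": -27,"z": 0,"roll": -5},
    {"x": 19,"y": -27,"z": 0,"roll": -5},
    {"x": 19,"y": -27,"z": 0,"roll": -5},
    {"x": 19,"y": -27,"z": 0,"roll": -5},
  ],
)

```text
schema error: expected keys hand, x, y, z, roll
```

send_rows(
  rows=[
    {"x": 5,"y": -37,"roll": -4.3},
    {"x": 5,"y": -37,"roll": -4.3},
    {"x": 5,"y": -37,"roll": -4.3},
    {"x": 5,"y": -37,"roll": -4.3},
    {"x": 5,"y": -37,"roll": -4.3},
    {"x": 5,"y": -37,"roll": -4.3},
    {"x": 5,"y": -37,"z": -20,"roll": -4.3},
    {"x": 5,"y": -37,"z": -20,"roll": -4.3},
    {"x": 5,"y": -37,"z": -20,"roll": -4.3},
    {"x": 5,"y": -37,"z": -20,"roll": -4.3},
  ],
)

```text
schema error: expected keys hand, x, y, z, roll
```

```bash
cat > st.py <<'E'
from h import *
def st():
    s=get_state();R=cv2.Rodrigues(s["tool_rot"])[0]
    print("t",s["time"],"pos",(s["position"]*1000).round(1),"yawy",np.degrees(np.arctan2(R[1,1],R[0,1])).round(1),"tilt",R[:,2].round(3),"F",s["ft_force"].round(1),"w",round(s["grip_width"]*87,1),"gf",round(s["grip_force"],1),"q",s["joint_positions"].round(2))
if __name__=="__main__": st()
E
python3 st.py
python3 - <<'E'
from m import *
i=get_image("wrist");c=get_calibration("wrist");cv2.imwrite("pics/w1.png",i)
for b in blobs(i,(0,180,70),(6,255,255),200):
    r=cv2.minAreaRect(np.argwhere(b[3])[:,::-1].astype(np.float32));print(b[0],b[2],r)
    bx=cv2.boxPoints(r);print(np.array([onz(c,tuple(p),.034) for p in bx]).round(4).tolist(),onz(c,r[0],.034).round(4))
E
```

```text
t 0.1 pos [237.2 604.8 291.3] yawy 68.6 tilt [-0.001 -0.002 -1.   ] F [ 0.4 -0.2 -0.4] w 87.1 gf 0.0 q [-1.18  0.32 -0.07  1.45  0.02  1.37 -0.06]
```

Every row needs all five keys.

send_rows(
  rows=[
    {"hand": 87,"x": 19,"y": -27,"z": 3,"roll": -5},
    {"hand": 87,"x": 19,"y": -27,"z": 3,"roll": -5},
    {"hand": 87,"x": 19,"y": -27,"z": 3,"roll": -5},
    {"hand": 87,"x": 19,"y": -27,"z": 3,"roll": -5},
    {"hand": 87,"x": 19,"y": -27,"z": 3,"roll": -5},
    {"hand": 87,"x": 19,"y": -27,"z": 3,"roll": -5},
    {"hand": 87,"x": 19,"y": -27,"z": 0,"roll": -5},
    {"hand": 87,"x": 19,"y": -27,"z": 0,"roll": -5},
    {"hand": 87,"x": 19,"y": -27,"z": 0,"roll": -5},
    {"hand": 87,"x": 19,"y": -27,"z": 0,"roll": -5},
  ],
)

```text
time: 1.15
position: [0.4284, 0.3331, 0.31]
tool_rot: [-1.841, -2.546, 0.0]
ft_force: [0.4, 0.4, -1.0]
grip_width: 1.001
grip_force: 0.0
```

send_rows(
  rows=[
    {"hand": 87,"x": 5,"y": -37,"z": 0,"roll": -4.3},
    {"hand": 87,"x": 5,"y": -37,"z": 0,"roll": -4.3},
    {"hand": 87,"x": 5,"y": -37,"z": 0,"roll": -4.3},
    {"hand": 87,"x": 5,"y": -37,"z": 0,"roll": -4.3},
    {"hand": 87,"x": 5,"y": -37,"z": 0,"roll": -4.3},
    {"hand": 87,"x": 5,"y": -37,"z": 0,"roll": -4.3},
    {"hand": 87,"x": 5,"y": -37,"z": -20,"roll": -4.3},
    {"hand": 87,"x": 5,"y": -37,"z": -20,"roll": -4.3},
    {"hand": 87,"x": 5,"y": -37,"z": -20,"roll": -4.3},
    {"hand": 87,"x": 5,"y": -37,"z": -20,"roll": -4.3},
  ],
)

```text
time: 2.15
position: [0.4771, -0.0372, 0.2295]
tool_rot: [-2.645, -1.694, -0.001]
ft_force: [1.3, 0.1, 0.9]
grip_width: 1.0
grip_force: 0.0
```

```bash

python3 st.py
python3 - <<'E'
from m import *
c=get_calibration("wrist");i=get_image("wrist");cv2.imwrite("pics/w1.png",i)
for b in blobs(i,(0,180,70),(6,255,255),200):
    r=cv2.minAreaRect(np.argwhere(b[3])[:,::-1].astype(np.float32));print(b[0],b[2],r)
    bx=cv2.boxPoints(r);print(np.array([onz(c,tuple(map(float,p)),.034) for p in bx]).round(4).tolist(),onz(c,r[0],.034).round(4))
E
```

```text
t 2.15 pos [477.1 -37.2 229.5] yawy -24.7 tilt [ 0.  0. -1.] F [1.3 0.1 0.9] w 87.0 gf 0.0 q [-0.54 -0.02  0.57  1.96  0.01  1.19 -0.41]
1863 [330, 210, 25, 97] ((342.0303955078125, 258.0125732421875), (23.156818389892578, 96.21237182617188), 0.6986943483352661)
[[0.4646, -0.0903, 0.034], [0.4964, -0.0216, 0.034], [0.5118, -0.0289, 0.034], [0.481, -0.098, 0.034]] [ 0.4889 -0.0586  0.034 ]
```

View pics/w1.png

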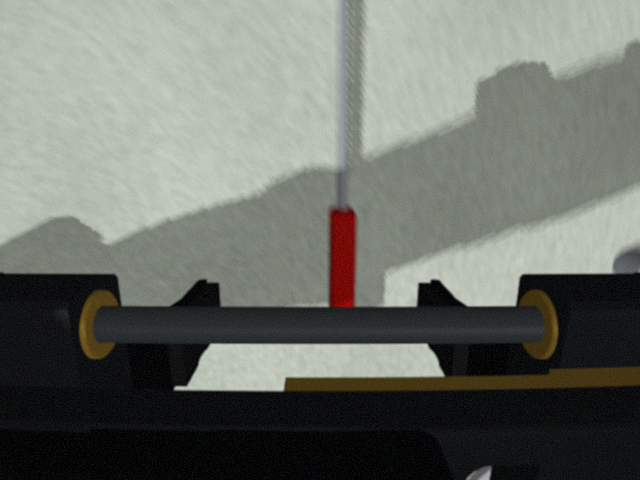

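The wrist picture shows the handle's front end at (342,208), with the rest hidden behind the gripper bar. That puts the grip centre at about (482, −70.5) mm and the rod at 65.3°, which agrees with the top view.

send_rows(
  rows=[
    {"hand": 87,"x": 5,"y": -33,"z": -10,"roll": 0},
    {"hand": 87,"x": 0,"y": 0,"z": -30,"roll": 0},
    {"hand": 87,"x": 0,"y": 0,"z": -30,"roll": 0},
    {"hand": 87,"x": 0,"y": 0,"z": -30,"roll": 0},
    {"hand": 87,"x": 0,"y": 0,"z": -30,"roll": 0},
    {"hand": 87,"x": 0,"y": 0,"z": -25,"roll": 0},
    {"hand": 0,"x": 0,"y": 0,"z": 0,"roll": 0},
    {"hand": 0,"x": 0,"y": 0,"z": 0,"roll": 0},
    {"hand": 0,"x": 0,"y": 0,"z": 0,"roll": 0},
    {"hand": 0,"x": 0,"y": 0,"z": 0,"roll": 0},
  ],
  force=50,
)

```text
time: 3.2
position: [0.4833, -0.068, 0.0766]
tool_rot: [2.64, 1.701, 0.004]
ft_force: [0.5, 0.5, -0.6]
grip_width: 0.723
grip_force: 0.0
```

```bash
python3 st.py
```

```text
t 3.2 pos [483.3 -68.   76.6] yawy -24.4 tilt [ 0.003  0.    -1.   ] F [ 0.5  0.5 -0.6] w 62.9 gf 0.0 q [-0.46  0.23  0.6   2.09 -0.17  0.87 -0.19]
```

send_rows(
  rows=[
    {"hand": 0,"x": 0,"y": 0,"z": 0,"roll": 0},
    {"hand": 0,"x": 0,"y": 0,"z": 0,"roll": 0},
    {"hand": 0,"x": 0,"y": 0,"z": 0,"roll": 0},
    {"hand": 0,"x": 0,"y": 0,"z": 0,"roll": 0},
    {"hand": 0,"x": 0,"y": 0,"z": 0,"roll": 0},
    {"hand": 0,"x": 0,"y": 0,"z": 0,"roll": 0},
    {"hand": 0,"x": 0,"y": 0,"z": 0,"roll": 0},
    {"hand": 0,"x": 0,"y": 0,"z": 0,"roll": 0},
  ],
  force=50,
)

```text
time: 4.0
position: [0.4824, -0.0679, 0.0753]
tool_rot: [2.641, 1.701, -0.0]
ft_force: [-0.2, -0.2, 0.7]
grip_width: 0.226
grip_force: 50.0
```

```bash
python3 st.py
```

```text
t 4.0 pos [482.4 -67.9  75.3] yawy -24.4 tilt [-0. -0. -1.] F [-0.2 -0.2  0.7] w 19.7 gf 50.0 q [-0.46  0.23  0.6   2.09 -0.17  0.87 -0.19]
```

send_rows(
  rows=[
    {"hand": 0,"x": 0,"y": 0,"z": 3,"roll": 0},
    {"hand": 0,"x": 0,"y": 0,"z": 3,"roll": 1},
    {"hand": 0,"x": 10,"y": 9,"z": 0,"roll": 4},
    {"hand": 0,"x": 10,"y": 9,"z": 0,"roll": 4},
    {"hand": 0,"x": 10,"y": 9,"z": 0,"roll": 4},
    {"hand": 0,"x": 10,"y": 9,"z": 0,"roll": 4},
    {"hand": 0,"x": 10,"y": 9,"z": 0,"roll": 4},
    {"hand": 0,"x": 10,"y": 9,"z": 0,"roll": 4},
    {"hand": 0,"x": 10,"y": 9,"z": 0,"roll": 2.3},
    {"hand": 0,"x": 0,"y": 0,"z": 0,"roll": 0},
  ],
)

```text
time: 5.0
position: [0.5537, -0.0031, 0.0815]
tool_rot: [2.161, 2.279, 0.002]
ft_force: [0.4, 0.5, -2.3]
grip_width: 0.228
grip_force: 50.0
```

```bash
python3 st.py
python3 - <<'E'
from h import *
i=get_image("top");s=get_image("side")
cv2.imwrite("pics/t2.png",i)
cv2.imwrite("pics/c3.png",np.hstack([cv2.resize(i[130:260,100:250],None,fx=3,fy=3,interpolation=cv2.INTER_CUBIC),cv2.resize(s[130:260,220:320],None,fx=3,fy=3,interpolation=cv2.INTER_CUBIC)]))
E
```

```text
t 5.0 pos [553.7  -3.1  81.5] yawy 3.0 tilt [ 0.001  0.001 -1.   ] F [ 0.4  0.5 -2.3] w 19.8 gf 50.0 q [-0.45  0.34  0.47  1.92 -0.19  0.92  0.17]
```

View pics/c3.png

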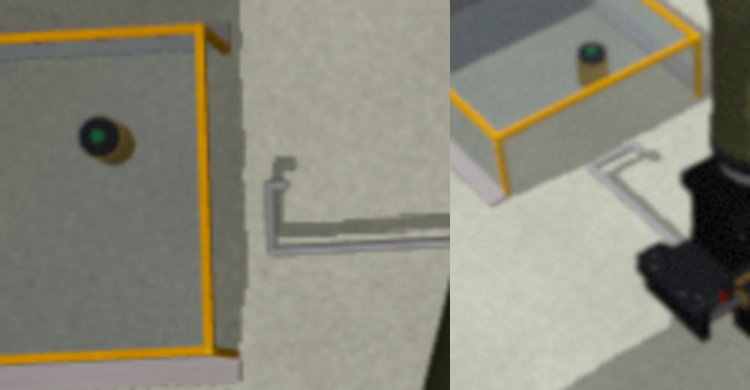

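The rod now points into the mouth: hook corner at crop (272,249), tip at (270,185), and cap at (99,136).

```bash
python3 - <<'E'
from h import *
t=get_calibration("top")
f=lambda x,y:(100+(x+.5)/3-.5,130+(y+.5)/3-.5)
R=np.array([[.9987,.0506],[-.0506,.9987]]);o=np.array([.5765,.269])
for n,p,z in(("corner",(272,249),.018),("tip",(270,185),.018),("shank",(440,241.5),.018),("cap",(99,136),.038)):
    w=onz(t,f(*p),z)[:2];print(n,w.round(4),"guard",(R@(w-o)*1000).round(1))
E
```

```text
corner [0.54   0.2338] guard [-38.2 -33.3]
tip [0.5867 0.2363] guard [  8.5 -33.2]
shank [0.5463 0.1116] guard [ -38.2 -155.6]
cap [0.6188 0.3563] guard [46.7 85.1]
```

send_rows(
  rows=[
    {"hand": 0,"x": -0.5,"y": 10,"z": -1,"roll": 0},
    {"hand": 0,"x": -1,"y": 20,"z": -1,"roll": 0},
    {"hand": 0,"x": -1,"y": 20,"z": -1,"roll": 0},
    {"hand": 0,"x": -1,"y": 20,"z": -1,"roll": 0},
    {"hand": 0,"x": -1,"y": 20,"z": 0,"roll": 0},
    {"hand": 0,"x": -1,"y": 20,"z": 0,"roll": 0},
    {"hand": 0,"x": -1,"y": 20,"z": 0,"roll": 0},
    {"hand": 0,"x": -1,"y": 20,"z": 0,"roll": 0},
    {"hand": 0,"x": -0.5,"y": 8,"z": 0,"roll": 0},
    {"hand": 0,"x": 0,"y": 0,"z": 0,"roll": 0},
  ],
)

```text
time: 6.1
position: [0.5438, 0.1545, 0.0772]
tool_rot: [-2.162, -2.279, -0.0]
ft_force: [-0.1, -0.6, -1.7]
grip_width: 0.228
grip_force: 50.0
```

send_rows(
  rows=[
    {"hand": 0,"x": 5,"y": 0,"z": 0,"roll": 0},
    {"hand": 0,"x": 10,"y": 0.5,"z": 0,"roll": 0},
    {"hand": 0,"x": 10,"y": 0.5,"z": 0,"roll": 0},
    {"hand": 0,"x": 10,"y": 0.5,"z": 0,"roll": 0},
    {"hand": 0,"x": 10,"y": 0.5,"z": 0,"roll": 0},
    {"hand": 0,"x": 10,"y": 0.5,"z": 0,"roll": 0},
    {"hand": 0,"x": 5,"y": 0.5,"z": 0,"roll": 0},
    {"hand": 0,"x": 0,"y": 0,"z": 0,"roll": 0},
  ],
)

```text
time: 6.9
position: [0.6051, 0.156, 0.0772]
tool_rot: [2.165, 2.276, 0.0]
ft_force: [0.3, 0.7, -1.3]
grip_width: 0.222
grip_force: 50.0
```

```bash
python3 st.py
python3 - <<'E'
from h import *
i=get_image("top");s=get_image("side")
cv2.imwrite("pics/c4.png",np.hstack([cv2.resize(i[130:260,70:220],None,fx=3,fy=3,interpolation=cv2.INTER_CUBIC),cv2.resize(s[110:240,200:310],None,fx=3,fy=3,interpolation=cv2.INTER_CUBIC)]))
E
```

```text
t 6.9 pos [605.1 156.   77.2] yawy 2.9 tilt [ 0. -0. -1.] F [ 0.3  0.7 -1.3] w 19.4 gf 50.0 q [-0.61  0.47  0.4   1.74 -0.22  0.97 -0.08]
```

View pics/c4.png

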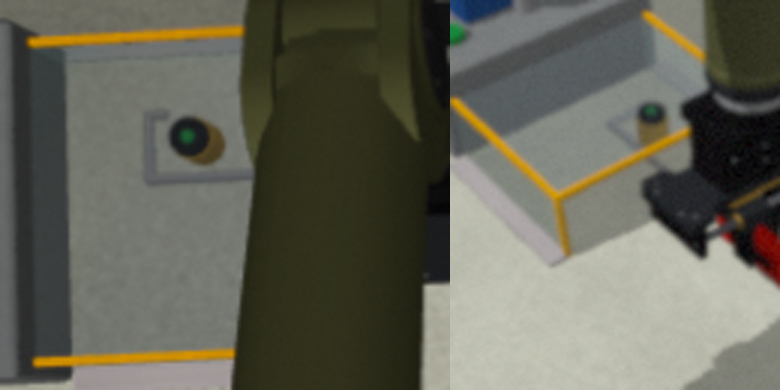

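The hook's cross bar is behind the housing, and the housing sits between shank and tip. I'm drawing it out.

send_rows(
  rows=[
    {"hand": 0,"x": 0.2,"y": -4,"z": 0,"roll": 0},
    {"hand": 0,"x": 0.2,"y": -4,"z": 0,"roll": 0},
    {"hand": 0,"x": 0.2,"y": -4,"z": 0,"roll": 0},
    {"hand": 0,"x": 0.2,"y": -4,"z": 0,"roll": 0},
    {"hand": 0,"x": 0.2,"y": -4,"z": 0,"roll": 0},
    {"hand": 0,"x": 0.3,"y": -6,"z": 0,"roll": 0},
    {"hand": 0,"x": 0.3,"y": -6,"z": 0,"roll": 0},
    {"hand": 0,"x": 0.3,"y": -6,"z": 0,"roll": 0},
    {"hand": 0,"x": 0.3,"y": -6,"z": 0,"roll": 0},
    {"hand": 0,"x": 0.3,"y": -6,"z": 0,"roll": 0},
  ],
)

```text
time: 8.0
position: [0.6069, 0.1056, 0.0773]
tool_rot: [2.165, 2.276, 0.0]
ft_force: [0.4, 0.9, -1.0]
grip_width: 0.227
grip_force: 50.0
```

send_rows(
  rows=[
    {"hand": 0,"x": 0.4,"y": -8,"z": 0,"roll": 0},
    {"hand": 0,"x": 0.4,"y": -8,"z": 0,"roll": 0},
    {"hand": 0,"x": 0.4,"y": -8,"z": 0,"roll": 0},
    {"hand": 0,"x": 0.4,"y": -8,"z": 0,"roll": 0},
    {"hand": 0,"x": 0.4,"y": -8,"z": 0,"roll": 0},
    {"hand": 0,"x": 0.4,"y": -8,"z": 0,"roll": 0},
    {"hand": 0,"x": 0.4,"y": -8,"z": 0,"roll": 0},
    {"hand": 0,"x": 0.4,"y": -8,"z": 0,"roll": 0},
    {"hand": 0,"x": 0.4,"y": -8,"z": 0,"roll": 0},
    {"hand": 0,"x": 0.4,"y": -8,"z": 0,"roll": 0},
  ],
)

```text
time: 9.0
position: [0.6109, 0.0255, 0.0773]
tool_rot: [2.165, 2.277, -0.0]
ft_force: [1.1, -0.0, -1.5]
grip_width: 0.225
grip_force: 50.0
```

send_rows(
  rows=[
    {"hand": 0,"x": 0.4,"y": -8,"z": 0,"roll": 0},
    {"hand": 0,"x": 0.4,"y": -8,"z": 0,"roll": 0},
    {"hand": 0,"x": 0.4,"y": -8,"z": 0,"roll": 0},
    {"hand": 0,"x": 0.4,"y": -8,"z": 0,"roll": 0},
    {"hand": 0,"x": 0.4,"y": -8,"z": 0,"roll": 0},
    {"hand": 0,"x": 0.4,"y": -8,"z": 0,"roll": 0},
    {"hand": 0,"x": 0.3,"y": -6,"z": 0,"roll": 0},
    {"hand": 0,"x": 0.2,"y": -4,"z": 0,"roll": 0},
    {"hand": 0,"x": 0.1,"y": -2,"z": 0,"roll": 0},
    {"hand": 0,"x": 0,"y": 0,"z": 0,"roll": 0},
  ],
)

```text
time: 10.0
position: [0.6139, -0.0343, 0.0773]
tool_rot: [2.165, 2.276, -0.0]
ft_force: [0.7, 0.0, -1.5]
grip_width: 0.23
grip_force: 50.0
```

```bash
python3 st.py
python3 - <<'E'
from h import *
i=get_image("top");s=get_image("side")
cv2.imwrite("pics/c5.png",np.hstack([cv2.resize(i[120:270,130:280],None,fx=2.6,fy=2.6,interpolation=cv2.INTER_CUBIC),cv2.resize(s[130:280,220:370],None,fx=2.6,fy=2.6,interpolation=cv2.INTER_CUBIC)]))
E
```

```text
t 10.0 pos [613.9 -34.3  77.3] yawy 2.9 tilt [ 0. -0. -1.] F [ 0.7  0.  -1.5] w 20.0 gf 50.0 q [-0.35  0.46  0.45  1.77 -0.24  0.96  0.24]
```

View pics/c5.png

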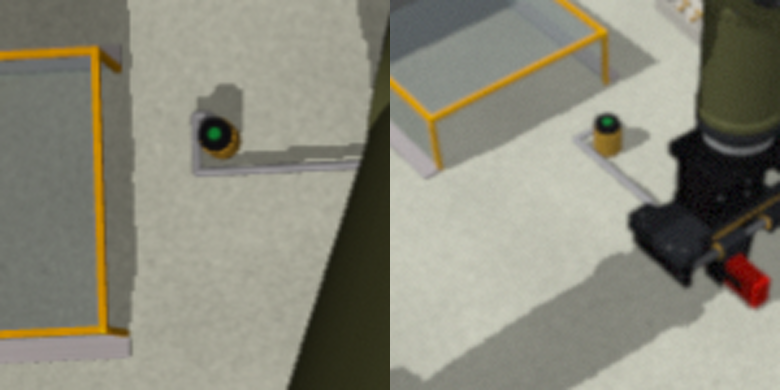

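The housing stands upright and fully clear of the mouth, cap at crop (214,133), inside the hook. Next I back off slightly, lift the rod over it, and lay it nearer the robot.

send_rows(
  rows=[
    {"hand": 0,"x": 0,"y": 3,"z": 0,"roll": 0},
    {"hand": 0,"x": 0,"y": 0,"z": 5,"roll": 0},
    {"hand": 0,"x": 0,"y": 0,"z": 12,"roll": 0},
    {"hand": 0,"x": 0,"y": 0,"z": 15,"roll": 0},
    {"hand": 0,"x": 0,"y": 0,"z": 15,"roll": 0},
    {"hand": 0,"x": 0,"y": 0,"z": 13,"roll": 0},
    {"hand": 0,"x": -10,"y": 0,"z": 0,"roll": 0},
    {"hand": 0,"x": -20,"y": -5,"z": 0,"roll": 0},
    {"hand": 0,"x": -20,"y": -5,"z": 0,"roll": 0},
    {"hand": 0,"x": -20,"y": -5,"z": 0,"roll": 0},
  ],
)

```text
time: 11.1
position: [0.542, -0.0461, 0.1368]
tool_rot: [-2.164, -2.276, 0.001]
ft_force: [-0.2, -0.1, -1.1]
grip_width: 0.228
grip_force: 50.0
```

send_rows(
  rows=[
    {"hand": 0,"x": -20,"y": 0,"z": 0,"roll": 0},
    {"hand": 0,"x": -20,"y": 0,"z": 0,"roll": 0},
    {"hand": 0,"x": -10,"y": 0,"z": -10,"roll": 0},
    {"hand": 0,"x": 0,"y": 0,"z": -15,"roll": 0},
    {"hand": 0,"x": 0,"y": 0,"z": -15,"roll": 0},
    {"hand": 0,"x": 0,"y": 0,"z": -12,"roll": 0},
    {"hand": 0,"x": 0,"y": 0,"z": -5,"roll": 0},
    {"hand": 0,"x": 0,"y": 0,"z": -3,"roll": 0},
    {"hand": 0,"x": 0,"y": 0,"z": -2,"roll": 0},
    {"hand": 0,"x": 0,"y": 0,"z": 0,"roll": 0},
  ],
)

```text
time: 12.1
position: [0.4942, -0.046, 0.0756]
tool_rot: [2.165, 2.276, 0.001]
ft_force: [-0.2, -0.0, -1.2]
grip_width: 0.226
grip_force: 50.0
```

```bash
python3 st.py
```

```text
t 12.1 pos [494.2 -46.   75.6] yawy 2.9 tilt [ 0.001 -0.    -1.   ] F [-0.2 -0.  -1.2] w 19.7 gf 50.0 q [-0.41  0.24  0.49  2.06 -0.15  0.87  0.22]
```

send_rows(
  rows=[
    {"hand": 45,"x": 0,"y": 0,"z": 0,"roll": 0},
    {"hand": 45,"x": 0,"y": 0,"z": 0,"roll": 0},
    {"hand": 45,"x": 0,"y": 0,"z": 0,"roll": 0},
    {"hand": 45,"x": 0,"y": 0,"z": 0,"roll": 0},
    {"hand": 45,"x": 0,"y": 0,"z": 10,"roll": 0},
    {"hand": 45,"x": 0,"y": 0,"z": 30,"roll": 0},
    {"hand": 45,"x": 0,"y": 0,"z": 40,"roll": 0},
    {"hand": 60,"x": 20,"y": 20,"z": 30,"roll": 0},
    {"hand": 60,"x": 25,"y": 30,"z": 30,"roll": 0},
    {"hand": 60,"x": 25,"y": 30,"z": 20,"roll": 0},
  ],
)

```text
time: 13.1
position: [0.5654, 0.0346, 0.2391]
tool_rot: [2.165, 2.273, 0.006]
ft_force: [1.2, -0.0, 0.3]
grip_width: 0.664
grip_force: 0.0
```

send_rows(
  rows=[
    {"hand": 60,"x": 20,"y": 30,"z": 0,"roll": 0},
    {"hand": 60,"x": 20,"y": 30,"z": 0,"roll": 0},
    {"hand": 60,"x": 16,"y": 30,"z": 0,"roll": 0},
    {"hand": 60,"x": 0,"y": 0,"z": 0,"roll": 0},
  ],
)

```text
time: 13.5
position: [0.6207, 0.1306, 0.2354]
tool_rot: [-2.156, -2.284, -0.004]
ft_force: [0.3, 0.5, -0.6]
grip_width: 0.691
grip_force: 0.0
```

```bash
python3 st.py
python3 - <<'E'
from m import *
t=get_calibration("top");i=get_image("top");c=get_calibration("wrist");w=get_image("wrist");s=get_image("side")
k=lambda im,n:cv2.resize(im,n,interpolation=cv2.INTER_AREA)
v=np.vstack([np.hstack([k(w,(400,300)),k(i,(400,300))]),np.hstack([cv2.resize(s[130:280,220:420],(400,300)),cv2.resize(i[130:280,180:380],(400,300))])])
cv2.imwrite("pics/w2.png",v); cv2.imwrite("pics/w2raw.png",w)
E
```

```text
t 13.5 pos [620.7 130.6 235.4] yawy 3.3 tilt [ 0.001  0.002 -1.   ] F [ 0.3  0.5 -0.6] w 60.1 gf 0.0 q [-0.58  0.33  0.41  1.58 -0.14  1.25 -0.09]
```

View pics/w2.png

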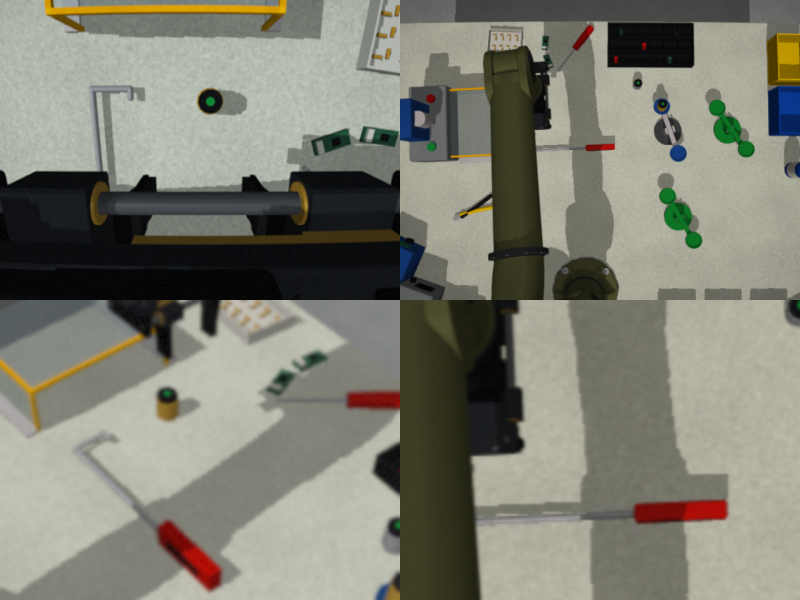

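The rod lies flat, hook free. The housing stands upright and alone at wrist pixel (336,161).

```bash
python3 - <<'E'
from m import *
w=cv2.imread("pics/w2raw.png");c=get_calibration("wrist")
p=w[130:195,300:375];g=cv2.cvtColor(p,cv2.COLOR_BGR2HSV)
for b in blobs(p,(60,120,40),(85,255,255),15): print("dot",b[:3],onz(c,(b[1][0]+300,b[1][1]+130),.038).round(4))
m=((g[...,2]<60)|(g[...,1]>90)).astype(np.uint8)
n,l,s,ce=cv2.connectedComponentsWithStats(m);k=1+np.argmax(s[1:,4]);u=ce[k]+[300,130]
print(s[k],u,onz(c,u,.036).round(4), onz(c,u+[s[k,2]/2,0],.036)-onz(c,u-[s[k,2]/2,0],.036))
E
```

```text
dot (211, [36.2, 32.0], [29, 24, 16, 17]) [0.6311 0.1797 0.038 ]
[  15   11   42   42 1350] [335.42444444 161.16888889] [0.6306 0.1802 0.036 ] [0.03037999 0.00159403 0.        ]
```

```bash
python3 st.py; python3 - <<'E'
from m import *
c=get_calibration("wrist");w=get_image("wrist")
for b in blobs(w,(60,120,40),(85,255,255),100)[:6]: print("dot",b[:3],onz(c,b[1],.038).round(4))
E
python3 st.py
```

```text
t 13.65 pos [619.7 123.4 235.6] yawy 2.9 tilt [-0.    -0.001 -1.   ] F [ 0.1 -0.7  0.5] w 59.7 gf 0.0 q [-0.57  0.33  0.41  1.59 -0.13  1.26 -0.09]
dot (205, [336.7, 155.5], [329, 148, 16, 16]) [0.6312 0.1843 0.038 ]
dot (117, [582.9, 207.8], [578, 196, 11, 24]) [0.8201 0.1569 0.038 ]
dot (668, [617.7, 212.4], [597, 199, 42, 28]) [0.8491 0.1551 0.038 ]
dot (789, [539.2, 217.2], [509, 201, 53, 35]) [0.787  0.1478 0.038 ]
t 13.7 pos [619.7 122.6 235.7] yawy 2.8 tilt [ 0.    -0.001 -1.   ] F [-0.2  0.5  0.9] w 60.2 gf 0.0 q [-0.57  0.33  0.41  1.59 -0.13  1.26 -0.09]
```

send_rows(
  rows=[
    {"hand": 60,"x": 5,"y": 31,"z": -5,"roll": 0},
    {"hand": 60,"x": 5,"y": 30,"z": -20,"roll": 0},
    {"hand": 60,"x": 0,"y": 0,"z": -35,"roll": 0},
    {"hand": 60,"x": 0,"y": 0,"z": -35,"roll": 0},
    {"hand": 60,"x": 0,"y": 0,"z": -25,"roll": 0},
    {"hand": 60,"x": 0,"y": 0,"z": -20,"roll": 0},
    {"hand": 60,"x": 0,"y": 0,"z": -16,"roll": 0},
    {"hand": 60,"x": 0,"y": 0,"z": 0,"roll": 0},
    {"hand": 0,"x": 0,"y": 0,"z": 0,"roll": 0},
    {"hand": 0,"x": 0,"y": 0,"z": 0,"roll": 0},
  ],
  force=25,
)

```text
time: 14.7
position: [0.6309, 0.1851, 0.081]
tool_rot: [2.164, 2.275, 0.004]
ft_force: [-0.5, 0.3, 0.4]
grip_width: 0.582
grip_force: 0.0
```

send_rows(
  rows=[
    {"hand": 0,"x": 0,"y": 0,"z": 0,"roll": 0},
    {"hand": 0,"x": 0,"y": 0,"z": 0,"roll": 0},
    {"hand": 0,"x": 0,"y": 0,"z": 0,"roll": 0},
    {"hand": 0,"x": 0,"y": 0,"z": 0,"roll": 0},
    {"hand": 0,"x": 0,"y": 0,"z": 0,"roll": 0},
  ],
)

```text
time: 15.2
position: [0.6302, 0.1853, 0.08]
tool_rot: [2.164, 2.277, 0.001]
ft_force: [-0.8, 0.4, 4.5]
grip_width: 0.362
grip_force: 25.0
```

```bash
python3 st.py
```

```text
t 15.2 pos [630.2 185.3  80. ] yawy 2.9 tilt [ 0.001  0.    -1.   ] F [-0.8  0.4  4.5] w 31.5 gf 25.0 q [-0.6   0.52  0.35  1.65 -0.21  1.   -0.13]
```

send_rows(
  rows=[
    {"hand": 0,"x": 0,"y": 0,"z": 10,"roll": 0},
    {"hand": 0,"x": 0,"y": 0,"z": 30,"roll": 0},
    {"hand": 0,"x": 0,"y": 0,"z": 30,"roll": 0},
    {"hand": 0,"x": -5,"y": -12,"z": 30,"roll": 0},
    {"hand": 0,"x": -10,"y": -25,"z": 25,"roll": 0},
    {"hand": 0,"x": -13,"y": -32,"z": 15,"roll": -5},
    {"hand": 0,"x": -13,"y": -32,"z": 10,"roll": -5},
    {"hand": 0,"x": -13,"y": -32,"z": 0,"roll": -5},
    {"hand": 0,"x": -13,"y": -32,"z": 0,"roll": -5},
    {"hand": 0,"x": -13,"y": -32,"z": 0,"roll": -5},
  ],
)

```text
time: 16.2
position: [0.5488, -0.0132, 0.2293]
tool_rot: [-2.609, -1.749, 0.0]
ft_force: [0.6, -0.7, -2.5]
grip_width: 0.364
grip_force: 25.0
```

send_rows(
  rows=[
    {"hand": 0,"x": -13,"y": -32,"z": 0,"roll": -5},
    {"hand": 0,"x": -13,"y": -32,"z": 0,"roll": -5},
    {"hand": 0,"x": -13,"y": -32,"z": 0,"roll": -5},
    {"hand": 0,"x": -13,"y": -32,"z": 0,"roll": -5},
    {"hand": 0,"x": -13,"y": -32,"z": 0,"roll": -5},
    {"hand": 0,"x": -13,"y": -32,"z": 0,"roll": -5},
    {"hand": 0,"x": -13,"y": -32,"z": 0,"roll": -5},
    {"hand": 0,"x": -13,"y": -32,"z": 0,"roll": -5},
    {"hand": 0,"x": -13,"y": -32,"z": 0,"roll": -5},
    {"hand": 0,"x": -18,"y": -27,"z": 0,"roll": -4.6},
  ],
)

```text
time: 17.2
position: [0.4141, -0.3283, 0.2294]
tool_rot: [3.102, 0.493, 0.0]
ft_force: [0.7, -0.6, -2.0]
grip_width: 0.359
grip_force: 25.0
```

send_rows(
  rows=[
    {"hand": 0,"x": 0,"y": 0,"z": 0,"roll": 0},
    {"hand": 0,"x": 0,"y": 0,"z": 0,"roll": 0},
    {"hand": 0,"x": 0,"y": 0,"z": 0,"roll": 0},
  ],
)

```text
time: 17.5
position: [0.4154, -0.3257, 0.2291]
tool_rot: [-3.1, -0.502, -0.0]
ft_force: [-0.8, 0.1, -1.3]
grip_width: 0.359
grip_force: 25.0
```

```bash
python3 st.py
python3 - <<'E'
from m import *
c=get_calibration("wrist");w=get_image("wrist");cv2.imwrite("pics/w3.png",w)
for b in blobs(w,(105,150,40),(125,255,255),200):
    pts=np.argwhere(b[3])[:,::-1].astype(np.float32);e=cv2.fitEllipse(cv2.convexHull(pts))
    print(b[:3],np.round(e[0],1),np.round(e[1],1),[onz(c,e[0],z).round(4).tolist() for z in(.043,.063)])
E
```

```text
t 17.5 pos [ 415.4 -325.7  229.1] yawy -71.6 tilt [-0.     0.001 -1.   ] F [-0.8  0.1 -1.3] w 31.2 gf 25.0 q [-0.19  0.13  0.87  1.86 -0.1   1.2  -0.54]
(5575, [320.8, 156.6], [279, 114, 84, 86]) [320.8 156.5] [83.5 85. ] [[0.475, -0.309, 0.043], [0.4754, -0.3087, 0.063]]
```

View pics/w3.png

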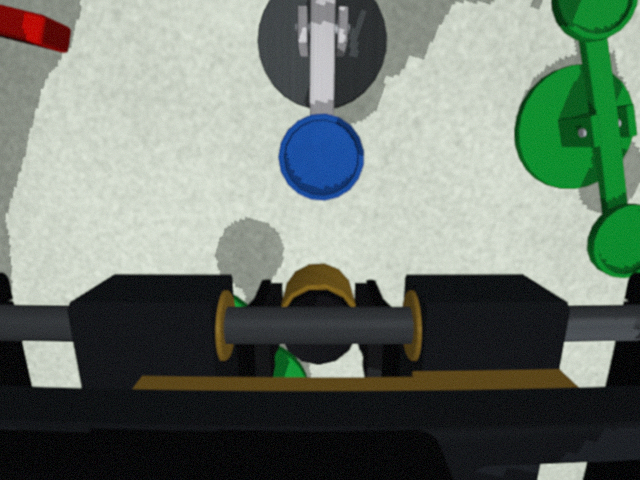

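The wrist picture shows the empty pan at (321,157) and the beam running vertically up the image. The held housing's lower front edge is at (319,264).

```bash
python3 - <<'E'
from h import *
c=get_calibration("wrist");s=get_state()
p=onz(c,(319.,264.),s["position"][2]-.080);d=np.array([np.cos(np.radians(18.4)),np.sin(np.radians(18.4))])
ctr=p[:2]-.016*d;print(ctr.round(4),"rel TCP",((ctr-s["position"][:2])*1000).round(1),"along",(ctr-s["position"][:2])@d*1000)
print("shift",((np.array([.472,-.3097])-ctr)*1000).round(1))
E
```

```text
[ 0.4164 -0.327 ] rel TCP [ 0.8 -1.4] along 0.2852194480418542
shift [55.6 17.3]
```

send_rows(
  rows=[
    {"hand": 0,"x": 19,"y": 6,"z": 0,"roll": 0},
    {"hand": 0,"x": 19,"y": 6,"z": 0,"roll": 0},
    {"hand": 0,"x": 18,"y": 5,"z": 0,"roll": 0},
    {"hand": 0,"x": 0,"y": 0,"z": -20,"roll": 0},
    {"hand": 0,"x": 0,"y": 0,"z": -25,"roll": 0},
    {"hand": 0,"x": 0,"y": 0,"z": -18,"roll": 0},
    {"hand": 0,"x": 0,"y": 0,"z": -10,"roll": 0},
    {"hand": 0,"x": 0,"y": 0,"z": -6,"roll": 0},
    {"hand": 0,"x": 0,"y": 0,"z": 0,"roll": 0},
    {"hand": 0,"x": 0,"y": 0,"z": 0,"roll": 0},
  ],
)

```text
time: 18.55
position: [0.4714, -0.31, 0.1511]
tool_rot: [3.101, 0.5, 0.002]
ft_force: [0.5, -0.1, -1.7]
grip_width: 0.358
grip_force: 25.0
```

```bash
python3 st.py
python3 - <<'E'
from m import *
s=get_image("side");cv2.imwrite("pics/s4.png",cv2.resize(s[230:380,340:500],None,fx=4,fy=4,interpolation=cv2.INTER_CUBIC))
E
```

```text
t 18.55 pos [ 471.4 -310.   151.1] yawy -71.7 tilt [ 0.001 -0.001 -1.   ] F [ 0.5 -0.1 -1.7] w 31.2 gf 25.0 q [-0.15  0.32  0.81  1.86 -0.26  1.07 -0.5 ]
```

send_rows(
  rows=[
    {"hand": 0,"x": 0,"y": 0,"z": -3,"roll": 0},
    {"hand": 0,"x": 0,"y": 0,"z": -3,"roll": 0},
    {"hand": 0,"x": 0,"y": 0,"z": -3,"roll": 0},
    {"hand": 0,"x": 0,"y": 0,"z": -3,"roll": 0},
    {"hand": 0,"x": 0,"y": 0,"z": -3,"roll": 0},
    {"hand": 0,"x": 0,"y": 0,"z": -2,"roll": 0},
    {"hand": 0,"x": 0,"y": 0,"z": -2,"roll": 0},
    {"hand": 0,"x": 0,"y": 0,"z": -1.5,"roll": 0},
    {"hand": 0,"x": 0,"y": 0,"z": 0,"roll": 0},
    {"hand": 0,"x": 0,"y": 0,"z": 0,"roll": 0},
  ],
)

```text
time: 19.6
position: [0.4709, -0.3099, 0.1298]
tool_rot: [3.102, 0.499, -0.0]
ft_force: [-1.1, 0.1, 0.0]
grip_width: 0.364
grip_force: 25.0
```

```bash
python3 st.py
python3 - <<'E'
from m import *
s=get_image("side");cv2.imwrite("pics/s5.png",cv2.resize(s[230:380,340:500],None,fx=4,fy=4,interpolation=cv2.INTER_CUBIC))
E
```

```text
t 19.6 pos [ 470.9 -309.9  129.8] yawy -71.7 tilt [-0. -0. -1.] F [-1.1  0.1  0. ] w 31.7 gf 25.0 q [-0.14  0.35  0.79  1.87 -0.29  1.03 -0.48]
```

View pics/s5.png

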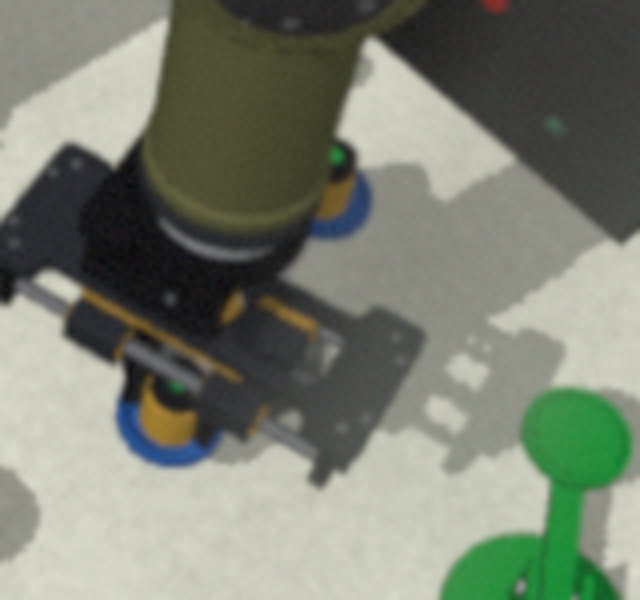

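The housing is inside the pan at crop (168,415), the twin is still in its pan, and the force reading shows the expected support. Releasing.

send_rows(
  rows=[
    {"hand": 36,"x": 0,"y": 0,"z": 0,"roll": 0},
    {"hand": 40,"x": 0,"y": 0,"z": 0,"roll": 0},
    {"hand": 46,"x": 0,"y": 0,"z": 0,"roll": 0},
    {"hand": 54,"x": 0,"y": 0,"z": 0,"roll": 0},
    {"hand": 60,"x": 0,"y": 0,"z": 0,"roll": 0},
    {"hand": 60,"x": 0,"y": 0,"z": 0,"roll": 0},
    {"hand": 60,"x": 0,"y": 0,"z": 5,"roll": 0},
    {"hand": 60,"x": 0,"y": 0,"z": 15,"roll": 0},
    {"hand": 60,"x": 0,"y": 0,"z": 25,"roll": 0},
    {"hand": 60,"x": 0,"y": 0,"z": 30,"roll": 0},
  ],
)

```text
time: 20.65
position: [0.4705, -0.3099, 0.206]
tool_rot: [-3.102, -0.498, 0.002]
ft_force: [0.3, -0.8, 0.3]
grip_width: 0.695
grip_force: 0.0
```

send_rows(
  rows=[
    {"hand": 60,"x": 0,"y": 0,"z": 30,"roll": 0},
    {"hand": 60,"x": 0,"y": 10,"z": 20,"roll": 0},
    {"hand": 60,"x": 5,"y": 35,"z": 0,"roll": 0},
    {"hand": 60,"x": 5,"y": 35,"z": 0,"roll": 0},
    {"hand": 60,"x": 5,"y": 35,"z": 0,"roll": 0},
    {"hand": 60,"x": 5,"y": 35,"z": 0,"roll": 0},
    {"hand": 60,"x": 5,"y": 35,"z": 0,"roll": 0},
    {"hand": 60,"x": 5,"y": 35,"z": 0,"roll": 0},
    {"hand": 60,"x": 5,"y": 35,"z": 0,"roll": 0},
    {"hand": 60,"x": 0,"y": 0,"z": 0,"roll": 0},
  ],
)

```text
time: 21.65
position: [0.5067, -0.0492, 0.2559]
tool_rot: [-3.098, -0.511, -0.003]
ft_force: [0.5, -0.7, -0.0]
grip_width: 0.695
grip_force: 0.0
```

```bash
python3 st.py
python3 - <<'E'
from m import *
t=get_calibration("top");s_=get_calibration("side");i=get_image("top");s=get_image("side")
cv2.imwrite("pics/f1.png",np.hstack([cv2.resize(i[130:280,360:510],(400,400),interpolation=cv2.INTER_CUBIC),cv2.resize(s[230:380,340:490],(400,400),interpolation=cv2.INTER_CUBIC)]))
g=lambda im,x0,x1,y0,y1:[(b[0],[b[1][0]+x0,b[1][1]+y0]) for b in blobs(im[y0:y1,x0:x1],(60,100,30),(85,255,255),4)]
a=g(i,400,460,150,260);b=g(s,370,435,255,340);print(a,b)
for p in a:
    for q in b:
        P,e=tri(ray(t,p[1]),ray(s_,q[1]))
        if e<.008: print(P.round(4),e.round(4))
E
```

```text
t 21.65 pos [506.7 -49.2 255.9] yawy -71.3 tilt [ 0.001  0.002 -1.   ] F [ 0.5 -0.7 -0. ] w 60.4 gf 0.0 q [-0.57  0.03  0.64  1.87 -0.02  1.25 -1.17]
[(30, [421.8, 167.2]), (29, [448.5, 246.1])] [(25, [422.6, 267.9]), (37, [383.9, 325.6])]
[ 0.6307 -0.2575  0.0914] 0.003
[ 0.4696 -0.3115  0.0909] 0.0023
```

View pics/f1.png

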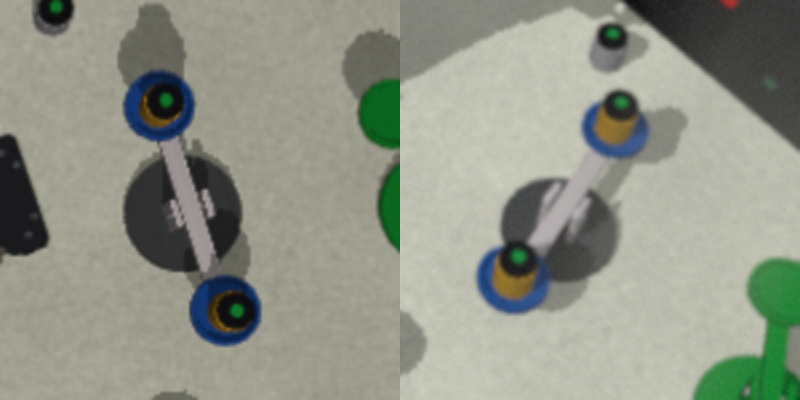

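Both housings stand upright in their pans. Their caps are at equal height (91.4 and 90.9 mm) and 170 mm apart, so the beam is level. The steel housing hasn't moved and the rod lies flat. Handing in.

```bash
python3 -c "
from bench import close_job
print(close_job())"
```

```text
the job is handed in; nothing more can be done
None
```

Job handed in: I drew the brass housing out upright with the hooked rod, laid the rod flat on the bench, and stood the housing in the empty pan, where the beam rests level by camera measurement.

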